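# Mount the keyed spindle in the drive unit

### The job

Take the spindle off its rest and stand it, head up, in the bore of the round drive unit so that it stays up on its keys without yet dropping in, and let it go there. Then take it again by the head from above and turn it until its keys meet the keyways and it drops fully home, collar down on the hub and upright, and let go. Leave the petri dish, the timer, the tape roll and the USB stick where they are.

Things in the scene. Friction and masses are not known exactly. Their poses are not given: they have to be found in the camera images.
- spindle: Loose spindle, 150 mm long, 0.2 to 0.4 kg, lying on the rest at the start with its z axis up and its shaft level, 78 mm above the worktop. Origin: middle of the tip of the steel pilot; x runs along the shaft to the grey head. Along x: round pilot 20 mm across with tapered tip 0 to 30 mm, three keys 30 to 52, collar 52 to 58, head 58 to 150. Centre of mass about 75 mm from the tip.
- collar_seat (a point): Point on the spindle's axis in the lower face of its round collar (44 mm across), 52 mm from the pilot tip; axes of the spindle. Under the collar are three steel keys 22 mm long, 8 mm wide, standing out to 18 mm from the axis, 120 degrees apart, one of them along the spindle's +z.
- rest: Fixed aluminium rest, foot plate 165 x 60 mm. Two open-topped forks carry the spindle 64 mm (under the head) and -60 mm (under the pilot) along its x axis; each 12 mm long, 37 mm wide at most, no higher than 76 mm, just below the spindle's axis. Origin: middle of the underside; x points to the spindle's head. The pilot tip starts at x = -75 mm (3 mm either way).
- drive_unit: Fixed round drive unit, 120 mm across, housing 52 mm high, small black knob at its -x side, in its middle a steel hub 58 mm across. Origin: middle of the underside, z up. Seen from above, the hub's three keyways lie at 0, +120 and -120 degrees from the unit's x axis.
- hub_face (a point): Centre of the hub's top face, 75 mm above the worktop; axes of the drive unit. Bore 23 mm wide, 57 mm deep; keyways 11 mm wide, 22 mm from the axis, open at the top. The pilot enters at any yaw; the keys then rest on the hub with the collar 22 mm above it. With the keys over the keyways (within about 5 degrees) the spindle drops 22 mm by its own weight until the collar sits on the hub.
- petri_dish: Loose petri dish, 91 mm across, 16 mm high, bystander; origin in the middle of its underside.
- lab_timer: Loose white lab timer, 62 x 68 x 18 mm, bystander; origin in the middle of its underside.
- tape_roll: Loose roll of tape lying flat, 104 mm across, 25 mm high, bystander; origin in the middle of its underside.
- usb_stick: Loose USB stick, 17 x 53 x 8 mm, bystander; origin in the middle of its underside.
- head_end (a point): Centre of the head's end face, 150 mm from the pilot tip; axes of the spindle. The head is a plastic bar of square section, 24 x 24 mm, faces square to the spindle's y and z, 92 mm long: room to grip it both across from the side and, once upright, from above.
Things that resemble listed ones, but are neither listed nor needed, are in the scene too. Of the things that look like the drive_unit, the larger one is meant.

How it is judged:
By the outcome, as a careful person would: the job done as asked, in the order asked, and still so for the second after the job is handed in, with the robot touching nothing.
It also fails if it takes over 64 s, if anything falls off the work surface, if the arm or the gripper's body presses on something with over 40 N, if the wrist force passes 120 N, or if a joint passes its speed limit or range.

### The arm

A 6-joint arm with a two-finger parallel gripper is mounted at the origin on a cart in front of the work surface, level with it; the furniture and walls round the work are solid. World frame = base frame: x ahead of the robot, y to its left, z up, the work surface at z = 0. Lengths are in m, angles in degrees, forces in N, time in s.
With the tool pointing down it reaches from about 0.4 to 0.825 m from the base axis. Payload 7 kg.
Tool frame: the origin (TCP) lies between the finger pads; the fingertips stand 25 mm ahead of it and the grasp point (between the pads) lies 6 mm ahead of it; z points along the fingers, y is the line along which they close (so a half turn about z gives the same grasp; the last joint's range is limited). The gripper opens to 88 mm and grips with 3 to 60 N. Pads are 19 mm wide; open, the fingers measure 130 mm over their backs; the gripper's body (78 mm by 193 mm) begins 47 mm behind the grasp point.
Start: joints at [82.97, 20.546, 0.682, 0, -70.136, -16.507], TCP at [0.27, 0.619, 0.252] pointing down, gripper open.
Joint ranges: [-176.03, 176.03], [-82.01, 121.73], [-58.28, 71.71], [-173.87, 95.51], [-174.79, -0.11], [-173.66, 173.66]. Speed limits (degrees/s): [136.94, 136.94, 172.46, 180, 180, 180].

### API

Orientations are given as [roll, pitch, yaw] about the fixed x, y, z axes, in that order (R = Rz(yaw) Ry(pitch) Rx(roll)).
In Python, from plant import r gives the robot as it stands.
- The arm moves only by the shell command python3 -m crank 'ROWS' [FORCE]. ROWS is JSON, a list of rows, each a list of 3 entries, a list of its own where there are three numbers: the turn, a rotation vector about the tool's x, y, z in degrees, then the shift along the tool's x, y, z in cm, then the closure, from -1 (fully open) to 1 (shut). In form: [[[wx, wy, wz], [dx, dy, dz], fingers], ...]. A call has 1 to 8 rows; each row shifts and turns the commanded pose from where the row before left it, along the tool's axes as they then stand; what a row does not reach is not made up. A row lasts 1/10 s, in which the tool goes at most 50 mm and 8.59 degrees, less where a joint would pass 70% of its speed; a pose out of reach is approached as far as the arm can. A call with a gripper value outside its range is refused whole. The fingers move at their own pace and stop on an object; FORCE is the grip in N (left out, the last holds). Time passes only in rows, so rows that do not move let the fingers close. It gives the time, the measured TCP pose, the force, the opening and the grip force at its end, in the units of the state.
- r.get_state(): the state, without advancing time (a new reading comes with each control period).
- r.capture(name): name is "scene" or "top"; returns a dict with "color" (480x640x3 uint8, red, green, blue), "range_z" (480x640 float32, m along the optical axis (not along the pixel's ray), 0 where there is no reading), "intrinsics" (3x3 intrinsics, pixels), "world_from_camera" (4x4, takes a point from camera to world coordinates). Camera axes: x right, y down, z forward; pixel columns grow to the right and rows downward; lengths in m; the calibration is good to about 2 mm. A picture is of the moment at which its call begins.
- r.close_job(): hands the job in; it is judged then, once.
The state is a dict: "time_s": time; "joints": joint angles; "qd": joint speeds; "joint_torque": joint torques, N m; "tcp_pos": TCP position; "eef_rot": TCP orientation; "contact_force": force on the tool from outside, world axes, zero at the start; "moment": the same for the moment, N m; "gripper_width": finger opening in m; "gripper_force": force on a finger pad.
Only numpy, scipy, OpenCV 4.12 (cv2) and the standard library are available. Lean on these libraries where they do the work, as an engineer would, in place of code of your own. Each camera call takes 0.05 s, during which the arm holds its last target. There are 200 camera calls.

## Working session

There is one attempt and no reset: what is moved stays moved. The work goes in short steps, Python scripts to look and compute and a shell command to move; the robot and the scene stay as the last step left them, time stands still between calls to the robot, and variables do not carry over. Pictures are saved under pics/ and viewed, at most 10 in all, crops included, and the job is handed in when it is done.

```bash
ls; mkdir -p pics; cat > h.py <<'E'
import numpy as np,cv2
from plant import r
def cap(n):
    c=r.capture(n); return c
def save(c,name,crop=None,scale=1):
    im=c["color"][:,:,::-1]
    if crop: a,b,d,e=crop; im=im[b:e,a:d]
    im=cv2.resize(im,None,fx=scale,fy=scale,interpolation=cv2.INTER_CUBIC)
    cv2.imwrite("pics/"+name+".png",im)
def pts(c):
    K=np.array(c["intrinsics"]);T=np.array(c["world_from_camera"]);z=c["range_z"]
    v,u=np.mgrid[0:480,0:640]
    p=np.stack([(u-K[0,2])/K[0,0]*z,(v-K[1,2])/K[1,1]*z,z,np.ones_like(z)],-1)
    w=(p@T.T)[...,:3]; w[z==0]=np.nan; return w
def ray(c,u,v,h):
    K=np.array(c["intrinsics"]);T=np.array(c["world_from_camera"])
    d=T[:3,:3]@np.array([(u-K[0,2])/K[0,0],(v-K[1,2])/K[1,1],1]); o=T[:3,3]
    return o+d*(h-o[2])/d[2]
E
python3 - <<'E'
from h import *
for n in("top","scene"):
    c=cap(n); save(c,n+"0"); np.savez(n+"0.npz",**c)
    print(n,np.round(c["intrinsics"],1).tolist(),np.round(c["world_from_camera"],3).tolist(),(c["range_z"]==0).mean())
print(r.get_state())
E
```

```text
pics
top [[480.0, 0.0, 318.0], [0.0, 480.0, 252.2], [0.0, 0.0, 1.0]] [[-0.016, -0.982, 0.188, 0.334], [-1.0, 0.011, -0.027, -0.058], [0.025, -0.188, -0.982, 0.91], [0.0, 0.0, 0.0, 1.0]] 0.003896484375
scene [[614.9, 0.0, 319.3], [0.0, 614.9, 232.0], [0.0, 0.0, 1.0]] [[0.474, -0.437, 0.765, -0.256], [-0.88, -0.256, 0.4, -0.478], [0.021, -0.862, -0.506, 0.563], [0.0, 0.0, 0.0, 1.0]] 0.004052734375
{'time_s': 0.1, 'joints': array([ 8.29686104e+01,  2.05882935e+01,  6.38291365e-01, -1.70379091e-02,
       -7.01364298e+01, -1.65068561e+01]), 'qd': array([-0.04060501,  0.03167102,  0.2028414 ,  0.07585143,  0.00077699,
        0.07104615]), 'joint_torque': array([-8.60187629e-04, -5.84166920e+01,  2.93750328e+01,  7.01557115e+00,
        1.01182310e-02, -5.81777613e-05]), 'tcp_pos': array([0.26943392, 0.61844952, 0.25070213]), 'eef_rot': array([ 1.79912579e+02, -9.20272889e-03, -2.35440399e+01]), 'contact_force': array([-0.32053091,  0.03352985, -0.33450336]), 'moment': array([-0.00064219,  0.00822748,  0.0112806 ]), 'gripper_force': 0.0, 'gripper_width': 0.08783172379812389}
```

View pics/top0.png

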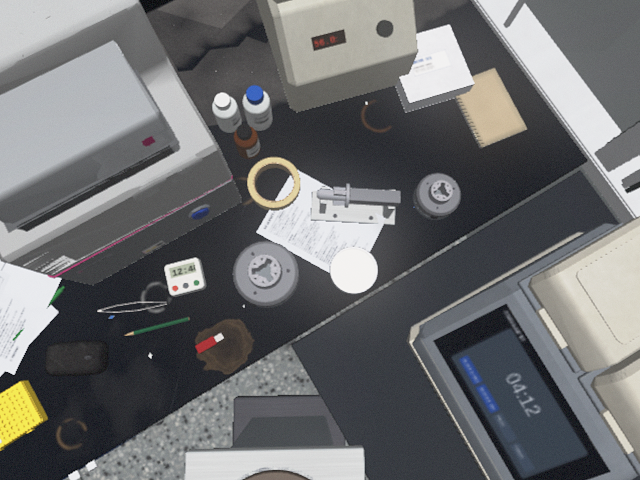

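View pics/scene0.png

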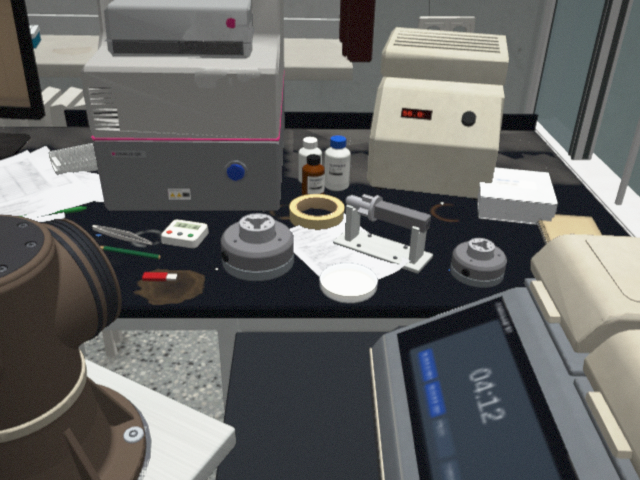

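Top view: the large drive unit is at about (265,272), and a smaller look-alike is at (437,195). The spindle is on its rest from the pilot at (318,190) to the grey head end at (400,197). The petri dish is at (354,270), tape (274,183), timer (185,276) and USB stick (210,343). I choose the unit at (265,272) because it is the larger one.

```bash
python3 - <<'E'
from h import *
im=[]
for n,cr in(("top",(225,165,425,315)),("scene",(210,180,450,310))):
    c=dict(np.load(n+"0.npz")); w=pts(c); 
    a,b,d,e=cr; k=c["color"][b:e,a:d,::-1]; im.append(cv2.resize(k,(400*1,int(400*(e-b)/(d-a)))))
    Z=w[...,2]; 
    # unit
    reg=np.zeros(Z.shape,bool); 
    if n=="top": reg[225:315,225:310]=1
    else: reg[205:285,212:300]=1
    for lo,hi in((.045,.058),(.069,.081)):
        m=reg&(Z>lo)&(Z<hi); p=w[m]
        (x,y),R=cv2.minEnclosingCircle(p[:,:2].astype(np.float32)); print(n,lo,len(p),np.round([x,y,R],4),np.median(p[:,2]))
    # spindle
    reg[:]=0
    if n=="top": reg[175:230,303:412]=1
    else: reg[180:265,335:440]=1
    m=reg&(Z>.08)&(Z<.12); p=w[m]; print(len(p),np.percentile(p[:,2],[5,50,95]))
    q=p[p[:,2]>.0865]; (cx,cy),s,an=cv2.minAreaRect(q[:,:2].astype(np.float32)); print("head etc",cx,cy,s,an)
    q3=cv2.boxPoints(((cx,cy),s,an)); print(q3.round(4).tolist())
    cc=p[p[:,2]>.0945]; print("collar top",cc.mean(0),len(cc))
h=max(i.shape[0] for i in im)
cv2.imwrite("pics/crop1.png",cv2.hconcat([cv2.copyMakeBorder(i,0,h-i.shape[0],0,0,0) for i in im]))
E
```

```text
top 0.045 2408 [0.4618 0.0135 0.0595] 0.05188435011140052
top 0.069 599 [0.4622 0.0138 0.029 ] 0.07502382719638734
1099 [0.08265751 0.08973902 0.09687434]
head etc 0.5952650904655457 -0.1568227857351303 (0.03824171796441078, 0.14556384086608887) 1.5699453353881836
[[0.5741999745368958, -0.08460000157356262], [0.5781000256538391, -0.23010000586509705], [0.6164000034332275, -0.22910000383853912], [0.6123999953269958, -0.08349999785423279]]
collar top [ 0.59600055 -0.12758614  0.09719629] 102
scene 0.045 1434 [0.4598 0.0102 0.059 ] 0.05006152388573243
scene 0.069 479 [0.462  0.0098 0.0309] 0.07284170089437952
933 [0.08089471 0.0874659  0.09399976]
head etc 0.5956212282180786 -0.16150470077991486 (0.03698280453681946, 0.1437559872865677) 0.026504334062337875
[[0.5770999789237976, -0.08959999680519104], [0.5771999955177307, -0.23340000212192535], [0.6140999794006348, -0.23340000212192535], [0.6140999794006348, -0.08959999680519104]]
collar top [ 0.59462674 -0.13510229  0.09635145] 37
```

View pics/crop1.png

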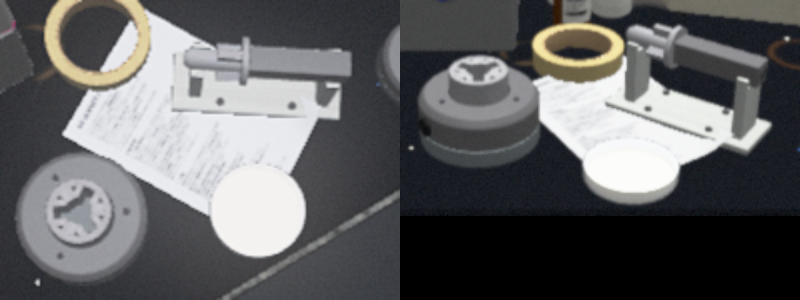

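Both views confirm the large unit by its size: radius 59–60 mm, hub face at 75 mm. Next I need the spindle axis, the keyway angle and the obstacles around the path.

```bash
python3 - <<'E'
from h import *
P=[]
for n in("top","scene"):
    c=dict(np.load(n+"0.npz")); w=pts(c); Z=w[...,2]; P.append(w[np.isfinite(Z)])
    m=(abs(w[...,0]-.595)<.03)&(w[...,1]<-.15)&(w[...,1]>-.222)&(Z>.0865-.001)&(Z<.094)
    p=w[m]; k=np.linalg.svd(p[:,:2]-p[:,:2].mean(0))[2][0]
    # centreline by bins in y
    ys=np.arange(-.22,-.15,.01); cl=[( (p[(abs(p[:,1]-y)<.005),0].min()+p[(abs(p[:,1]-y)<.005),0].max())/2) for y in ys]
    f=np.polyfit(ys,cl,1); print(n,"axis x=",f, "yaw",np.degrees(np.arctan2(-1,-f[0])),"x@-.18",np.polyval(f,-.18),p[:,2].mean())
    m=(abs(w[...,0]-.595)<.03)&(w[...,1]<-.07)&(w[...,1]>-.25)&(Z>.084); print("y range",w[m][:,1].min(),w[m][:,1].max())
    # keyways
    c0=np.array([.462,.0137]) if n=="top" else np.array([.4615,.0105])
    d=w[...,:2]-c0; R=np.hypot(d[...,0],d[...,1]); A=np.degrees(np.arctan2(d[...,1],d[...,0]))
    m=(R>.014)&(R<.020)&(Z<.069)
    a=A[m]; print("slot pts",m.sum(),"phase/3",np.degrees(np.angle(np.exp(3j*np.radians(a)).mean()))/3,np.sort(a).round()[::3].tolist())
    m=(R>.045)&(R<.075)&(Z<.05)&(Z>.008)&(c["color"].max(-1)<40)
    print("dark pts ang", m.sum(), np.round(A[m])[:20])
p=np.vstack(P); 
print("max height cm; rows x .2->.9 (5cm), cols y .7->-.5 (5 cm)")
for x in np.arange(.2,.95,.05):
    print("%.2f"%x,' '.join('%3d'%(100*q[:,2].max()) if len(q:=p[(abs(p[:,0]-x)<.025)&(abs(p[:,1]-y)<.025)]) else ' . ' for y in np.arange(.7,-.55,-.05)))
E
```

```text
top axis x= [0.07282774 0.60589702] yaw -94.16536815163495 x@-.18 0.592788026329668 0.0901645773650029
y range -0.22947701043086619 -0.0805869399492063
slot pts 48 phase/3 -22.812135412822816 [-127.0, -24.0, -13.0, -8.0, -7.0, -6.0, -4.0, 0.0, 22.0, 68.0, 70.0, 73.0, 74.0, 75.0, 77.0, 129.0]
dark pts ang 0 []
scene axis x= [0.05782699 0.60263521] yaw -93.30955679034919 x@-.18 0.592226347741069 0.08804487855912271
y range -0.2334260448088377 -0.08782843462444173
slot pts 35 phase/3 34.07345244633937 [-11.0, -2.0, 1.0, 9.0, 15.0, 28.0, 35.0, 54.0, 62.0, 67.0, 69.0, 73.0]
dark pts ang 46 [147. 149. 153. 153. 150. 151. 153. 149. 154. 152. 157. 148. 150. 154.
 157. 148. 150. 156. 158. 159.]
max height cm; rows x .2->.9 (5cm), cols y .7->-.5 (5 cm)
0.20  .   .   .   .    2   2   2   0   0   0   0   0 -79 -78 -79 -78  -3  -3  -3  -3   4   7   9  11  17
0.25  .   .   .   .    2   2   2   0   0   0   0   0   0 -79 -78  -3  -3  -3  -3  -3   6   8  10  12  20
0.30  .   .   .   .    1   2   3   3   3   0   0   1   0   0   0  -3  -3  -3  -3   4   7   9  12  18  20
0.35  .   .   .    0   1   1   3
[... 527 characters left out ...]
.   37  37  37  37  37  28   2   2   9  10   9   9   5   5   0   0   0
0.65   0   0   2   2  .   .   .   .   41  41  37  37  37  28   2   2   0   0   0   3   5   5   0   0   0
0.70   0   0 -79 -79 -79 -79 -79 -79  41  41  41  40  30   9   4   2   0   0   0   0   0   0   1   1   0
0.75   3   0 -79 -79 -79 -79 -79 -79  41  41  41  41   9  10  11   0   0   0   0   0   0   0   1   1   1
0.80 -79 -79 -79 -79 -79 -79 -79 -79  .   31  34  32   9  10  14  15  14  13  11   5   5   5   5   1   1
0.85 -79 -79 -79 -79 -79 -79 -79  .   .   .   31   0   0   0  20  19  18  17  17  15   5   5   5   1   1
0.90 -79 -79 -79 -79 -79 -79  .   .   30  23  33   0   0   0  26  26  26  26  19  19   5   5   5   1   0
```

```bash
python3 - <<'E'
from h import *
c=dict(np.load("top0.npz")); s=dict(np.load("scene0.npz"))
a=cv2.resize(c["color"][240:305,230:300,::-1],(400,371),interpolation=cv2.INTER_CUBIC)
b=cv2.resize(s["color"][205:280,215:300,::-1],(400,353),interpolation=cv2.INTER_CUBIC)
b=cv2.copyMakeBorder(b,0,371-353,0,0,0)
cv2.imwrite("pics/hub.png",cv2.convertScaleAbs(cv2.hconcat([a,b]),alpha=1.3))
E
```

```text
(no output)
```

View pics/hub.png

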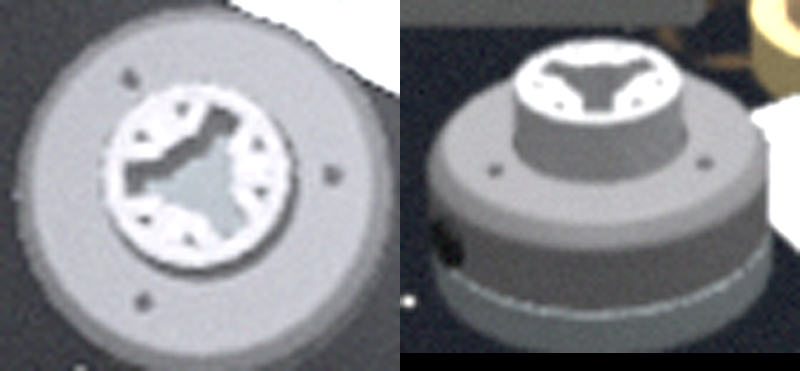

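```bash
python3 -m crank '[[[0,0,-8],[-1,2,-2],-1],[[0,0,-8],[-1,3,-2],-1],[[0,0,-8],[0,3,0],-1]]'; python3 -c "
from plant import r
s=r.get_state();print(s['joints'],s['tcp_pos'],s['eef_rot'])"
```

```text
time_s: 0.4
tcp_pos: [0.23, 0.5491, 0.2936]
eef_rot: [-179.8, -0.1, 0.9]
contact_force: [0.1, -1.0, 0.8]
gripper_width: 0.0873
gripper_force: 0.0
[ 8.60918373e+01  1.16012611e+01 -6.18730954e+00  4.52815340e-02
 -7.20396434e+01  4.76219907e+00] [0.23002691 0.54912063 0.29358254] [-1.79832392e+02 -5.72290784e-02  8.67851067e-01]
```

The left crop shows keyway ends at about (225,112), (128,178) and (235,228) around the hub centre (200,177). That puts the keyways near -26, 94 and -146 deg, and the knob in the scene crop (447,243) agrees (unit yaw about -27 deg).

```bash
python3 -m crank '[[[0,0,0],[1.5,4.7,0],-1],[[0,0,0],[1.5,4.7,0],-1],[[0,0,0],[1.5,4.7,0],-1],[[0,0,0],[1.5,4.7,0],-1],[[0,0,0],[1.5,4.7,0],-1],[[0,0,0],[1.5,4.7,0],-1],[[0,0,0],[1.5,4.7,0],-1],[[0,0,0],[1.5,4.7,0],-1]]'; python3 -m crank '[[[0,0,0],[2.5,4.3,0],-1],[[0,0,0],[2.5,4.3,0],-1],[[0,0,0],[2.5,4.3,0],-1],[[0,0,0],[2.5,4.3,0],-1]]';python3 -c "
from plant import r
s=r.get_state();print(s['joints'],s['tcp_pos'],s['eef_rot'])"
```

```text
time_s: 1.2
tcp_pos: [0.3537, 0.1715, 0.2916]
eef_rot: [-180.0, -0.0, 0.5]
contact_force: [2.2, 1.6, -0.2]
gripper_width: 0.0873
gripper_force: 0.0
time_s: 1.6
tcp_pos: [0.4556, 0.0002, 0.2917]
eef_rot: [-180.0, -0.0, 0.5]
contact_force: [1.7, 1.3, -0.5]
gripper_width: 0.0877
gripper_force: 0.0
[ 2.49114311e+01 -2.26786205e+00 -2.18147850e+01 -1.01546751e-02
 -7.04083640e+01  6.55627132e+01] [4.55647155e-01 2.04169703e-04 2.91745174e-01] [-1.79972790e+02 -3.67483061e-02  4.70734336e-01]
```

```bash
python3 -m crank '[[[0,0,0],[2,4.5,0],-1],[[0,0,0],[2,4.5,0],-1],[[0,0,8.5],[2,4.5,0],-1],[[0,0,8.5],[2,4.5,0],-1],[[0,0,8.5],[0,0,0],-1],[[0,0,8.5],[0,0,0],-1],[[0,0,8.5],[0,0,0],-1],[[0,0,8.5],[0,0,0],-1]]'; python3 -m crank '[[[0,0,8.5],[0,0,0],-1],[[0,0,8.5],[0,0,0],-1],[[0,0,8.5],[0,0,0],-1],[[0,0,8.5],[0,0,0],-1],[[0,0,8.5],[0,0,0],-1],[[0,-8,0],[0,0,0],-1],[[0,-8,0],[0,0,0],-1],[[0,-8,0],[0,0,0],-1]]';python3 -c "
from plant import r
s=r.get_state();print(s['joints'],s['tcp_pos'],s['eef_rot'])"
```

```text
time_s: 2.4
tcp_pos: [0.5295, -0.1799, 0.291]
eef_rot: [180.0, 0.0, -50.9]
contact_force: [0.8, -0.2, 1.3]
gripper_width: 0.0876
gripper_force: 0.0
time_s: 3.2
tcp_pos: [0.5306, -0.1787, 0.2927]
eef_rot: [-179.8, 24.3, -92.8]
contact_force: [-0.5, 0.4, -1.2]
gripper_width: 0.0875
gripper_force: 0.0
[-15.21788629  14.39437831   3.07428165 -23.8696334  -84.51493335
  15.89227691] [ 0.53059924 -0.17873327  0.29267221] [-179.8011753    24.30870656  -92.82560338]
```

```bash
cat > fk.py <<'E'
import numpy as np
from scipy.spatial.transform import Rotation as Ro
from scipy.optimize import least_squares
def fk(q,p,full=False):
    a,h,L2,b,c,d,D,dl=p; j=np.radians(q)
    phi=j[1]-j[2]; R1=Ro.from_euler('z',j[0])
    w=R1.apply([a+L2*np.sin(j[1])+b*np.sin(phi)+c*np.cos(phi),-d,h+L2*np.cos(j[1])+b*np.cos(phi)-c*np.sin(phi)])
    F=R1*Ro.from_euler('y',phi)*Ro.from_euler('x',S4*j[3])*Ro.from_euler('y',-j[4])  # forearm +x forward
    T=F*Ro.from_matrix([[0,0,1],[0,-1,0],[1,0,0]])*Ro.from_euler('z',-j[5])*Ro.from_euler('z',YO,degrees=True)
    return w+T.apply([0,0,D])+F.apply([0,-dl,0]),T,w
S4=1;YO=0
data=[([82.969,20.588,.638,-.017,-70.136,-16.507],[.26943,.61845,.25070],[179.91,-.01,-23.544]),
([86.092,11.601,-6.187,.045,-72.04,4.762],[.23003,.54912,.29358],[-179.83,-.06,.868]),
([24.911,-2.268,-21.815,-.01,-70.408,65.563],[.45565,.0002,.29175],[-179.97,-.04,.471]),
([-15.218,14.394,3.074,-23.870,-84.515,15.892],[.5306,-.17873,.29267],[-179.80,24.309,-92.826])]
if __name__=="__main__":
    import itertools
    P0=[.1,.3,.6,.0,.5,.19,.3,0]
    for S4,YO in itertools.product((1,-1),(0,90,180,-90)):
        e=[np.degrees((fk(q,P0)[1].inv()*Ro.from_euler('xyz',o,degrees=True)).magnitude()) for q,_,o in data]
        if max(e)<20: print(S4,YO,np.round(e,1)); break
    f=lambda p:np.concatenate([(fk(q,p)[0]-t)*1000 for q,t,_ in data]+[(np.array(p)-P0)*.3])
    s=least_squares(f,P0); print(s.x.round(4),np.round(s.fun[:12],2))
E
python3 fk.py
```

```text
-1 90 [0. 0. 0. 0.]
[ 2.000e-04  1.988e-01  6.016e-01 -1.000e-04  4.634e-01  1.000e-04
  3.531e-01  1.917e-01] [ 0.    0.    0.   -0.    0.    0.   -0.   -0.   -0.01 -0.    0.    0.  ]
```

```bash
cat > ik.py <<'E'
import fk; from fk import *
fk.S4=-1; fk.YO=90
P=[.0002,.1988,.6016,-.0001,.4634,.0001,.3531,.1917]
lo=np.array([-176.03,-82.01,-58.28,-173.87,-174.79,-173.66]);hi=np.array([176.03,121.73,71.71,95.51,-.11,173.66])
def ik(pos,T,seeds):
    best=None
    for s in seeds:
        f=lambda q:np.concatenate([(fk.fk(q,P)[0]-pos)*100,(T.inv()*fk.fk(q,P)[1]).as_rotvec()*20])
        o=least_squares(f,np.clip(s,lo+.1,hi-.1),bounds=(lo,hi))
        if o.cost<1e-4:
            m=np.abs(o.x-s).max()
            if best is None or m<best[0]: best=(m,o.x)
    return None if best is None else best[1]
def orient(xdir,z): 
    z=np.array(z)/np.linalg.norm(z); y=np.cross(z,xdir); y/=np.linalg.norm(y); return Ro.from_matrix(np.array([np.cross(y,z),y,z]).T)
E
python3 - <<'E'
from ik import *
cur=np.array(data[3][0]); C=np.cos;S=np.sin
h=np.array([-.0645,-.998,0])
rng=np.random.default_rng(0)
for al in (30,40,50):
    a=np.radians(al)
    z=-S(a)*h+np.array([0,0,-C(a)]); G=np.array([.5925,-.184,.078])
    q=ik(G-.006*z,orient(h,z),[cur]); print("grasp",al,None if q is None else q.round())
    if q is None: continue
    for az in range(-90,121,30):
        t=np.radians(az); z=np.array([C(a)*C(t),C(a)*S(t),-S(a)]); G2=np.array([.462,.0125,.18])
        seeds=[q]+[q+rng.normal(0,40,6) for _ in range(6)]
        k=ik(G2-.006*z,orient([0,0,1.],z),seeds)
        if k is None: print(al,az,None);continue
        p,T,w=fk.fk(k,P); print(al,az,k.round(),"wrist",w.round(2),"flangeaxis",(p-T.apply([0,0,.353])).round(2))
E
```

```text
Traceback (most recent call last):
  File "ik.py", line 9, in ik
    o=least_squares(f,np.clip(s,lo+.1,hi-.1),bounds=(lo,hi))
  File "ik.py", line 8, in <lambda>
    f=lambda q:np.concatenate([(fk.fk(q,P)[0]-pos)*100,(T.inv()*fk.fk(q,P)[1]).as_rotvec()*20])
                                ^^^^^
AttributeError: 'function' object has no attribute 'fk'
```

```bash
sed -i '1s/.*/import fk as M; from fk import */; s/^fk.S4=-1; fk.YO=90/M.S4=-1; M.YO=90/; s/fk\.fk/M.fk/g' ik.py; cat > cand.py <<'E'
from ik import *
cur=np.array(data[3][0]); C=np.cos;S=np.sin
h=np.array([-.0645,-.998,0])
rng=np.random.default_rng(0)
for al in (30,40,50):
    a=np.radians(al)
    z=-S(a)*h+np.array([0,0,-C(a)]); G=np.array([.5925,-.184,.078])
    q=ik(G-.006*z,orient(h,z),[cur]); print("grasp",al,None if q is None else q.round())
    if q is None: continue
    for az in range(-90,121,30):
        t=np.radians(az); z=np.array([C(a)*C(t),C(a)*S(t),-S(a)]); G2=np.array([.462,.0125,.18])
        seeds=[q]+[q+rng.normal(0,40,6) for _ in range(6)]
        k=ik(G2-.006*z,orient([0,0,1.],z),seeds)
        if k is None: print(al,az,None);continue
        p,T,w=M.fk(k,P); print(al,az,k.round(),"wrist",w.round(2),"flangeaxis",(p-T.apply([0,0,.353])).round(2))
E
python3 cand.py
```

```text
grasp 30 [-18.  32.   1. -31. -70.  28.]
30 -90 [ 52.  25. -41.  33. -79. -75.] wrist [0.28 0.35 0.32] flangeaxis [0.46 0.32 0.36]
30 -60 None
30 -30 None
30 0 [ -21.  -11.  -50. -110.  -19. -148.] wrist [ 0.23 -0.09  0.5 ] flangeaxis [0.15 0.01 0.36]
30 30 [ -30.    0.  -39.  -82.  -49. -152.] wrist [ 0.31 -0.18  0.51] flangeaxis [ 0.19 -0.14  0.36]
30 60 [ -29.   13.  -25.  -66.  -71. -146.] wrist [ 0.44 -0.24  0.5 ] flangeaxis [ 0.31 -0.26  0.36]
30 90 [ -21.   24.  -11.  -54.  -89. -140.] wrist [ 0.58 -0.22  0.49] flangeaxis [ 0.46 -0.3   0.36]
30 120 [ -10.   32.    2.  -43. -103. -132.] wrist [ 0.71 -0.13  0.47] flangeaxis [ 0.62 -0.26  0.36]
grasp 40 [-23.  36.   6. -38. -79.  34.]
40 -90 [ 49.  20. -41.  31. -74. -71.] wrist [0.28 0.33 0.36] flangeaxis [0.46 0.29 0.41]
40 -60 None
40 -30 None
40 0 None
40 30 None
40 60 [ -20.    7.  -25.  -58.  -63. -159.] wrist [ 0.44 -0.16  0.55] flangeaxis [ 0.32 -0.23  0.41]
40 90 [ -16.   18.  -12.  -48.  -81. -147.] wrist [ 0.57 -0.16  0.53] flangeaxis [ 0.46 -0.26  0.41]
40 120 [  -7.   27.   -2.  -38.  -96. -135.] wrist [ 0.67 -0.08  0.51] flangeaxis [ 0.6  -0.23  0.41]
grasp 50 [-28.  40.  10. -44. -87.  38.]
50 -90 [ 47.  15. -40.  28. -69. -65.] wrist [0.29 0.31 0.4 ] flangeaxis [0.46 0.24 0.46]
50 -60 [ 50.   4. -58.  47. -55. -58.] wrist [0.17 0.2  0.39] flangeaxis [0.35 0.21 0.46]
50 -30 None
50 0 None
50 30 [ 15. -10. -44. -30. -20. 130.] wrist [0.27 0.07 0.53] flangeaxis [ 0.26 -0.1   0.46]
50 60 None
50 90 [  -9.   13.  -14.  -41.  -74. -155.] wrist [ 0.54 -0.09  0.57] flangeaxis [ 0.46 -0.22  0.46]
50 120 [  -3.   21.   -6.  -33.  -88. -139.] wrist [ 0.63 -0.03  0.55] flangeaxis [ 0.58 -0.19  0.46]
```

```bash
cat > go.py <<'E'
from ik import *
from plant import r
C=np.cos;S=np.sin;D=np.radians
def lying(al=35,h=D(-93.7)):
    h=np.array([C(h),S(h),0]); z=-S(D(al))*h+np.array([0,0,-C(D(al))]); return orient(h,z),z
def upright(az=90,al=35):
    z=np.array([C(D(al))*C(D(az)),C(D(al))*S(D(az)),-S(D(al))]); return orient([0,0,1.],z),z
def delta(pos,T,back=0):
    s=r.get_state(); T0=Ro.from_euler('xyz',s["eef_rot"],degrees=True); z=T.as_matrix()[:,2]
    d=np.array(pos)-z*back-s["tcp_pos"]
    print("turn",np.degrees((T0.inv()*T).as_rotvec()).round(2),"shift old axes",(T0.inv().apply(d)*100).round(2),"new axes",(T.inv().apply(d)*100).round(2),"w",d.round(4))
E
python3 - <<'E'
from go import *
T,z=lying(); G=np.array([.5925,-.184,.078])
delta(G,T,.076)
T2,_=upright(); print("to upright",np.degrees((T.inv()*T2).as_rotvec()))
E
```

```text
turn [  0.24 -10.69   0.78] shift old axes [10.45 -6.1  12.03] new axes [12.42 -6.21  9.91] w [ 0.0591 -0.0488 -0.1524]
to upright [-30.79436586   4.05028977 174.64352724]
```

```bash
python3 -m crank '[[[0.1,-5.35,0.4],[0,0,0],-1],[[0.1,-5.35,0.4],[0,0,0],-1],[[0,0,0],[3.1,-1.55,2.5],-1],[[0,0,0],[3.1,-1.55,2.5],-1],[[0,0,0],[3.1,-1.55,2.5],-1],[[0,0,0],[3.1,-1.55,2.4],-1],[[0,0,0],[0,0,0],-1],[[0,0,0],[0,0,0],-1]]'; python3 - <<'E'
from go import *
import h
T,z=lying(); G=np.array([.5925,-.184,.078]); delta(G,T,.006)
c=h.cap("top"); w=h.pts(c); np.savez("top1.npz",**c)
h.save(c,"top1",(250,130,450,280),3)
E
```

```text
time_s: 4.0
tcp_pos: [0.5875, -0.2291, 0.1376]
eef_rot: [179.5, 34.8, -94.1]
contact_force: [0.1, -0.5, 0.3]
gripper_width: 0.0877
gripper_force: 0.0
turn [ 0.26 -0.23 -0.35] shift old axes [-0.32 -0.24  6.88] new axes [-0.29 -0.21  6.88] w [ 0.0048  0.0416 -0.0547]
```

View pics/top1.png

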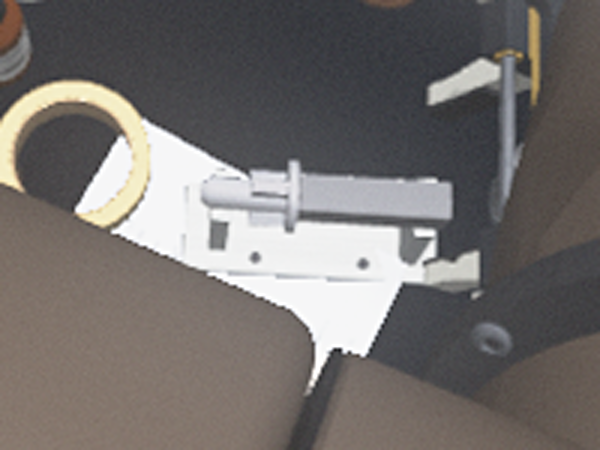

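The crop shows open fingers at about (435,90) and (430,270) with the head (300–450,200) between them; nothing is in the way.

```bash
python3 -m crank '[[[0,0,-0.3],[-0.1,-0.1,2.3],-1],[[0,0,0],[-0.1,-0.1,2.3],-1],[[0,0,0],[-0.1,0,2.3],-1],[[0,0,0],[0,0,0],-1]]'; python3 -m crank '[[[0,0,0],[0,0,0],0.3],[[0,0,0],[0,0,0],1],[[0,0,0],[0,0,0],1],[[0,0,0],[0,0,0],1],[[0,0,0],[0,0,0],1],[[0,0,0],[0,0,0],1],[[0,0,0],[0,0,0],1]]' 40
```

```text
time_s: 4.45
tcp_pos: [0.5922, -0.1854, 0.0848]
eef_rot: [179.9, 34.8, -93.5]
contact_force: [0.6, 0.1, -0.5]
gripper_width: 0.0877
gripper_force: 0.0
time_s: 5.15
tcp_pos: [0.5926, -0.1877, 0.0843]
eef_rot: [179.9, 34.7, -93.6]
contact_force: [-0.9, 0.1, -0.5]
gripper_width: 0.0372
gripper_force: 0.0
```

```bash
python3 -m crank '[[[0,0,0],[0,0,0],1],[[0,0,0],[0,0,0],1],[[0,0,0],[0,0,0],1],[[0,0,0],[0,0,0],1],[[0,0,0],[0,0,0],1]]' 40
```

```text
time_s: 5.65
tcp_pos: [0.5927, -0.1877, 0.0843]
eef_rot: [179.9, 34.7, -93.6]
contact_force: [0.5, 0.3, -1.6]
gripper_width: 0.0239
gripper_force: 39.9
```

```bash
python3 -m crank '[[[0,0,0],[-0.5,0,-0.8],1],[[0,0,0],[-1.5,0,-2],1],[[0,0,0],[-2.3,0,-3.3],1],[[0,0,0],[-2.3,0,-3.3],1],[[0,0,0],[-2.3,0,-3.3],1],[[0,0,0],[-1,0,-1.4],1],[[0,0,0],[0,0,0],1]]' 50; python3 - <<'E'
from go import *
T2,z2=upright(); delta([.462,.0125,.20],T2,.006)
q=r.get_state()["joints"];print(q.round(1))
E
```

```text
time_s: 6.35
tcp_pos: [0.5936, -0.187, 0.2601]
eef_rot: [-179.7, 34.6, -93.4]
contact_force: [-0.7, -0.1, -2.1]
gripper_width: 0.0236
gripper_force: 49.9
turn [-31.5    4.19 174.79] shift old axes [-12.13  14.37  15.17] new axes [  6.52 -13.16  19.19] w [-0.1316  0.1945 -0.0567]
[-20.4  24.1  12.3 -33.  -89.3  20.6]
```

```bash
python3 -m crank '[[[-1.5,0.2,8.33],[0,0,0],1],[[-1.5,0.2,8.33],[0,0,0],1],[[-1.5,0.2,8.33],[0,0,0],1],[[-1.5,0.2,8.33],[0,0,0],1],[[-1.5,0.2,8.33],[0,0,0],1],[[-1.5,0.2,8.33],[0,0,0],1],[[-1.5,0.2,8.33],[0,0,0],1],[[-1.5,0.2,8.33],[0,0,0],1]]'; python3 -m crank '[[[-1.5,0.2,8.33],[0,0,0],1],[[-1.5,0.2,8.33],[0,0,0],1],[[-1.5,0.2,8.33],[0,0,0],1],[[-1.5,0.2,8.33],[0,0,0],1],[[-1.5,0.2,8.33],[0,0,0],1],[[-1.5,0.2,8.33],[0,0,0],1],[[-1.5,0.2,8.33],[0,0,0],1],[[-1.5,0.2,8.33],[0,0,0],1]]'; python3 -m crank '[[[-1.5,0.2,8.33],[0,0,0],1],[[-1.5,0.2,8.33],[0,0,0],1],[[-1.5,0.2,8.33],[0,0,0],1],[[-1.5,0.2,8.33],[0,0,0],1],[[-1.5,0.2,8.2],[0,0,0],1],[[0,0,0],[0,0,0],1],[[0,0,0],[0,0,0],1]]'; python3 - <<'E'
from go import *
T2,z2=upright(); delta([.462,.0125,.20],T2,.006)
q=r.get_state()["joints"];print(q.round(1))
E
```

```text
time_s: 7.15
tcp_pos: [0.5923, -0.186, 0.2541]
eef_rot: [139.4, 6.4, -160.0]
contact_force: [0.4, -0.6, -3.4]
gripper_width: 0.0236
gripper_force: 49.9
time_s: 7.95
tcp_pos: [0.5924, -0.1861, 0.254]
eef_rot: [143.1, -39.9, 148.1]
contact_force: [0.5, 0.3, -2.5]
gripper_width: 0.0236
gripper_force: 49.9
time_s: 8.65
tcp_pos: [0.5924, -0.1864, 0.2553]
eef_rot: [-179.6, -55.2, 89.8]
contact_force: [-0.2, 0.3, -2.9]
gripper_width: 0.024
gripper_force: 49.9
turn [-0.22 -0.19 -0.14] shift old axes [  6.79 -12.99  18.94] new axes [  6.88 -13.04  18.86] w [-0.1304  0.194  -0.0518]
[ -29.    33.4   20.2  -47.9 -105.1 -151.9]
```

```bash
python3 -m crank '[[[0,0,0],[0.6,-1.1,1.6],1],[[0,0,0],[1.1,-2.2,3.15],1],[[0,0,0],[1.1,-2.2,3.15],1],[[0,0,0],[1.1,-2.2,3.15],1],[[0,0,0],[1.1,-2.2,3.15],1],[[0,0,0],[1.1,-2.2,3.15],1],[[-0.2,-0.2,-0.1],[0.6,-1.9,1.5],1],[[0,0,0],[0,0,0],1]]'; python3 - <<'E'
from go import *
T2,z2=upright(); delta([.462,.0125,.20],T2,.006)
print(r.get_state()["joints"].round(1))
import h
c=h.cap("top"); d=h.cap("scene"); np.savez("top2.npz",**c);np.savez("scene2.npz",**d)
import cv2
a=cv2.resize(c["color"][200:330,200:340,::-1],(400,371),interpolation=cv2.INTER_CUBIC)
b=cv2.resize(d["color"][125:285,180:330,::-1],(375,400),interpolation=cv2.INTER_CUBIC)
cv2.imwrite("pics/above.png",cv2.hconcat([cv2.copyMakeBorder(a,0,29,0,0,0),b]))
E
```

```text
time_s: 9.45
tcp_pos: [0.45, 0.0089, 0.2044]
eef_rot: [-179.9, -55.0, 90.1]
contact_force: [0.1, -1.2, -3.5]
gripper_width: 0.0234
gripper_force: 49.9
turn [-0.12  0.    0.04] shift old axes [-0.16  1.2  -0.06] new axes [-0.15  1.2  -0.05] w [ 0.012  -0.0013 -0.001 ]
[ -18.7   18.6  -11.7  -50.9  -86.5 -145. ]
```

View pics/above.png

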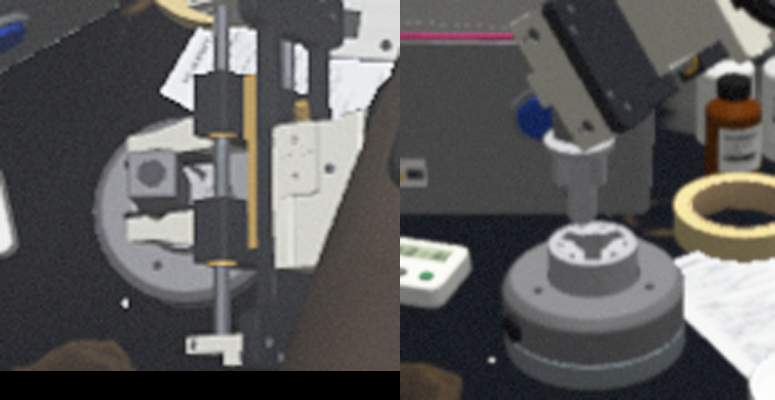

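The left crop shows the head end face at (152,172) between the fingers. In the right crop the pilot at (581,205) hangs upright over the hub (592,243). I will measure the offset of the spindle from the bore.

```bash
cat > meas.py <<'E'
from h import *
import sys
from scipy.optimize import least_squares
def cyl(p,R,o):  # fit vertical circle centre of known radius to visible surface points
    f=lambda c:np.hypot(p[:,0]-c[0],p[:,1]-c[1])-R
    v=p[:,:2].mean(0); s=v+(v-o[:2])/np.linalg.norm(v-o[:2])*R*.6
    return least_squares(f,s,loss="soft_l1",f_scale=.001).x
def run(c,d,x0,y0,ztip):
    w=pts(d); o=np.array(d["world_from_camera"])[:3,3]
    near=np.hypot(w[...,0]-x0,w[...,1]-y0)
    for nm,a,b,R in(("pilot",8,28,.010),("collar",52.5,57.5,.022),):
        p=w[(near<.035)&(w[...,2]>ztip+a/1000)&(w[...,2]<ztip+b/1000)]
        if len(p)>8: print(nm,len(p),cyl(p,R,o).round(4))
    p=w[(np.hypot(w[...,0]-.462,w[...,1]-.012)<.033)&(w[...,2]>.058)&(w[...,2]<.071)]; print("hub scene",len(p),cyl(p,.029,o).round(4))
    w=pts(c); p=w[(np.hypot(w[...,0]-x0,w[...,1]-y0)<.025)&(abs(w[...,2]-ztip-.150)<.006)]
    if len(p)>5:
        r=cv2.minAreaRect(p[:,:2].astype(np.float32)); print("head end top",len(p),np.round(r[0],4),np.round(r[1],4),np.median(p[:,2]).round(4))
if __name__=="__main__":
    run(dict(np.load("top2.npz")),dict(np.load("scene2.npz")),.45,.0125,.098)
E
python3 meas.py
```

```text
pilot 142 [0.4507 0.0105]
collar 131 [0.4544 0.0105]
hub scene 357 [0.4617 0.0108]
head end top 290 [0.4494 0.0145] [0.0229 0.0237] 0.2468
```

```bash
python3 -m crank '[[[0,0,0],[0,0.6,0],1],[[0,0,0],[0,0.58,0],1],[[0,0,0],[-0.82,0,0.57],1],[[0,0,0],[-0.82,0,0.57],1],[[0,0,0],[-0.41,0,0.29],1],[[0,0,0],[-0.41,0,0.29],1],[[0,0,0],[0,0,0],1],[[0,0,0],[0,0,0],1]]'; python3 - <<'E'
from meas import *
from go import *
T2,z2=upright(); delta([.462,.0125,.20],T2,.006)
s=r.get_state(); print(s["moment"].round(2))
c=cap("top");d=cap("scene"); run(c,d,.461,.0125,.068)
E
```

```text
time_s: 10.35
tcp_pos: [0.4641, 0.0067, 0.1743]
eef_rot: [-179.7, -55.0, 89.6]
contact_force: [-0.5, 3.1, -4.8]
gripper_width: 0.0239
gripper_force: 49.9
turn [ 0.02  0.03 -0.21] shift old axes [ 2.43 -0.22 -1.6 ] new axes [ 2.44 -0.21 -1.6 ] w [-0.0021  0.0009  0.0291]
[-3.21  0.06  0.1 ]
pilot 135 [0.4629 0.01  ]
collar 96 [0.4664 0.0079]
hub scene 304 [0.4626 0.0117]
head end top 276 [0.4638 0.0126] [0.0239 0.0241] 0.2165
```

```bash
python3 -m crank '[[[0,0,0],[0.05,-0.15,0.08],1],[[0,0,0],[-0.41,0,0.29],1],[[0,0,0],[-0.41,0,0.29],1],[[0,0,0],[0,0,0],1],[[0,0,0],[0,0,0],1]]'; python3 -c "
from plant import r
print(r.get_state()['moment'].round(2))"
```

```text
time_s: 10.95
tcp_pos: [0.463, 0.0073, 0.1641]
eef_rot: [-179.8, -54.9, 89.7]
contact_force: [-0.1, 1.6, -2.5]
gripper_width: 0.0236
gripper_force: 49.9
[-3.49 -0.21 -0.06]
```

```bash
python3 -m crank '[[[0,0,0],[-0.41,-0.05,0.29],1],[[0,0,0],[-0.33,0,0.23],1],[[0,0,0],[0,0,0],1],[[0,0,0],[0,0,0],1]]'; python3 -m crank '[[[0,0,0],[-0.16,0,0.115],1],[[0,0,0],[0,0,0],1],[[0,0,0],[0,0,0],1]]'
```

```text
time_s: 11.35
tcp_pos: [0.4624, 0.0075, 0.1551]
eef_rot: [-179.8, -54.9, 89.7]
contact_force: [1.1, 1.0, -2.9]
gripper_width: 0.0237
gripper_force: 49.9
time_s: 11.65
tcp_pos: [0.4625, 0.0075, 0.1534]
eef_rot: [-179.8, -54.9, 89.7]
contact_force: [1.9, 1.3, -2.3]
gripper_width: 0.0235
gripper_force: 49.9
```

```bash
python3 -m crank '[[[0,0,0],[-0.12,0,0.085],1],[[0,0,0],[0,0,0],1],[[0,0,0],[0,0,0],1]]'; python3 - <<'E'
from meas import *
c=cap("top");d=cap("scene"); run(c,d,.461,.0125,.045)
cv2.imwrite("pics/seat1.png",cv2.resize(d["color"][130:285,190:330,::-1],(560,600),interpolation=cv2.INTER_CUBIC))
E
```

```text
time_s: 11.95
tcp_pos: [0.4625, 0.0075, 0.153]
eef_rot: [-179.9, -55.0, 89.9]
contact_force: [-0.1, 0.4, 6.4]
gripper_width: 0.0238
gripper_force: 49.9
pilot 492 [0.4461 0.0012]
collar 88 [0.4634 0.0083]
hub scene 272 [0.4629 0.0118]
head end top 262 [0.4621 0.0134] [0.0242 0.0237] 0.1953
```

View pics/seat1.png

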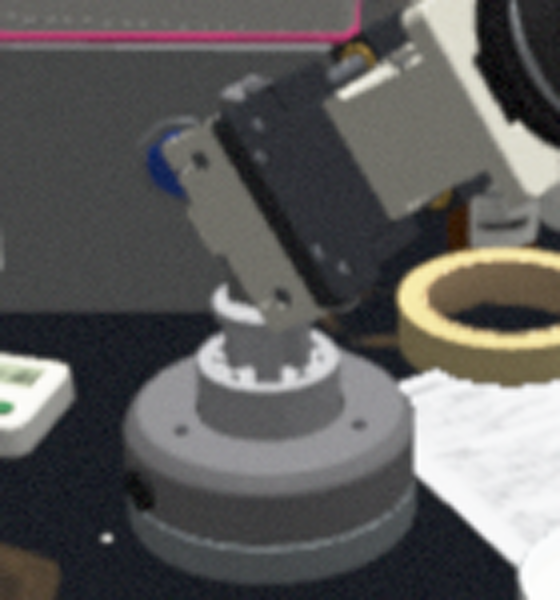

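The keys rest on the hub: the picture shows the collar standing above the hub at (265,335), the head end is at z=0.195 as expected, and the contact force has come up. I let go and back out along the fingers.

```bash
python3 -m crank '[[[0,0,0],[0,0,0],0.4],[[0,0,0],[0,0,0],0.2],[[0,0,0],[0,0,0],-0.2],[[0,0,0],[0,0,0],-0.6],[[0,0,0],[0,0,0],-1],[[0,0,0],[0,0,0],-1],[[0,0,0],[0,0,0],-1],[[0,0,0],[0,0,0],-1]]' 20;  python3 -m crank '[[[0,0,0],[0,0,0],-1],[[0,0,0],[0,0,0],-1],[[0,0,0],[0,0,-1.5],-1],[[0,0,0],[0,0,-3],-1],[[0,0,0],[0,0,-4],-1],[[0,0,0],[0,0,-4],-1],[[0,0,0],[0,0,-2],-1],[[0,0,0],[0,0,0],-1]]'; python3 - <<'E'
from meas import *
from go import *
c=cap("top");d=cap("scene"); run(c,d,.462,.0125,.045)
print(r.get_state()["joints"].round(1))
q=r.get_state()["joints"]
np.savez("top3.npz",**c)
for yaw in range(-180,180,15):
    T=Ro.from_euler('xyz',[180,0,yaw],degrees=True)
    k=ik(np.array([.4622,.0125,.185]),T,[q,q+[20,-20,-20,50,0,0],q+[30,-20,-20,50,0,100],q+[30,-20,-20,50,0,180]])
    if k is not None: print(yaw,k.round())
E
```

```text
time_s: 12.85
tcp_pos: [0.4624, 0.0075, 0.1519]
eef_rot: [-179.8, -54.9, 89.7]
contact_force: [-0.3, 0.7, 0.3]
gripper_width: 0.0767
gripper_force: 0.0
time_s: 13.65
tcp_pos: [0.4628, -0.1143, 0.2369]
eef_rot: [179.9, -54.8, 89.8]
contact_force: [-0.1, -0.3, 0.0]
gripper_width: 0.0877
gripper_force: 0.0
pilot 485 [0.4462 0.0012]
collar 168 [0.4642 0.0123]
hub scene 282 [0.4631 0.0119]
head end top 253 [0.462  0.0125] [0.0231 0.0234] 0.1954
[ -28.5   22.5   -1.6  -46.5  -96.9 -144.1]
-180 [  26.    4.  -31.   -0.  -56. -116.]
-165 [  26.    4.  -31.   -0.  -56. -101.]
-150 [ 26.   4. -31.  -0. -56. -86.]
-135 [ 26.   4. -31.  -0. -56. -71.]
-120 [ 26.   4. -31.  -0. -56. -56.]
-105 [ 26.   4. -31.   0. -56. -41.]
-90 [ 26.   4. -31.   0. -56. -26.]
-75 [ 26.   4. -31.  -0. -56. -11.]
-60 [ 26.   4. -31.  -0. -56.   4.]
-45 [ 26.   4. -31.  -0. -56.  19.]
-30 [ 26.   4. -31.  -0. -56.  34.]
-15 [ 26.   4. -31.  -0. -56.  49.]
0 [ 26.   4. -31.  -0. -56.  64.]
15 [ 26.   4. -31.  -0. -56.  79.]
30 [ 26.   4. -31.   0. -56.  94.]
45 [ 26.   4. -31.   0. -56. 109.]
60 [ 26.   4. -31.   0. -56. 124.]
75 [ 26.   4. -31.   0. -56. 139.]
90 [ 26.   4. -31.   0. -56. 154.]
105 [ 26.   4. -31.   0. -56. 169.]
135 [  26.    4.  -31.   -0.  -56. -161.]
150 [  26.    4.  -31.   -0.  -56. -146.]
165 [  26.    4.  -31.   -0.  -56. -131.]
```

The spindle stands alone (head end 0.195, centred on the hub). Next is the pose for gripping it from above. Joint 6 allows a tool yaw of 180 and then about +63 deg of turn.

```bash
python3 - <<'E'
from go import *
T=Ro.from_euler('xyz',[180,0,180],degrees=True)
delta([.4625,.0125,.27],T)
import h
for n in("top0","scene0"):
    c=dict(np.load(n+".npz"));w=h.pts(c); m=(w[...,2]>.15)&(w[...,1]>-.1); p=w[m]; d=np.hypot(p[:,0]-.462,p[:,1]-.0125); i=d.argsort()[:3]; print(n,p[i].round(3),d[i].round(3))
E
```

```text
turn [ 42.88 -42.83 -82.64] shift old axes [ 9.96 -0.02  8.18] new axes [-0.03 12.42 -3.46] w [0.0003 0.1242 0.0346]
top0 [[0.583 0.087 0.176]
 [0.589 0.077 0.188]
 [0.586 0.084 0.174]] [0.143 0.143 0.143]
scene0 [[0.58  0.084 0.193]
 [0.581 0.082 0.162]
 [0.583 0.08  0.182]] [0.138 0.138 0.139]
```

```bash
python3 -m crank '[[[0,0,0],[3.0,0,-2.1],-1],[[3.57,-3.57,-6.89],[0,0,0],-1],[[3.57,-3.57,-6.89],[0,0,0],-1],[[3.57,-3.57,-6.89],[0,0,0],-1],[[3.57,-3.57,-6.89],[0,0,0],-1],[[3.57,-3.57,-6.89],[0,0,0],-1],[[3.57,-3.57,-6.89],[0,0,0],-1],[[3.57,-3.57,-6.89],[0,0,0],-1]]'; python3 -m crank '[[[3.57,-3.57,-6.89],[0,0,0],-1],[[3.57,-3.57,-6.89],[0,0,0],-1],[[3.57,-3.57,-6.89],[0,0,0],-1],[[3.57,-3.57,-6.89],[0,0,0],-1],[[3.57,-3.57,-6.89],[0,0,0],-1],[[0,0,0],[0,0,0],-1],[[0,0,0],[0,0,0],-1]]'; python3 - <<'E'
from go import *
T=Ro.from_euler('xyz',[180,0,180],degrees=True)
delta([.4625,.0125,.27],T)
print(r.get_state()["joints"].round(1))
E
```

```text
time_s: 14.55
tcp_pos: [0.4623, -0.1103, 0.2712]
eef_rot: [168.0, -21.8, 147.8]
contact_force: [0.2, 0.6, 0.3]
gripper_width: 0.088
gripper_force: 0.0
time_s: 15.25
tcp_pos: [0.4616, -0.1102, 0.2717]
eef_rot: [179.9, -0.1, -179.9]
contact_force: [0.3, 0.5, -0.2]
gripper_width: 0.0878
gripper_force: 0.0
turn [ 0.11 -0.06  0.07] shift old axes [-0.1  12.27  0.2 ] new axes [-0.09 12.27  0.17] w [ 0.0009  0.1227 -0.0017]
[ 1.030e+01  5.000e-01 -2.170e+01 -1.000e-01 -6.780e+01 -1.002e+02]
```

```bash
python3 -m crank '[[[0,0,0],[-0.1,3,0],-1],[[0,0,0],[0,4,0],-1],[[0,0,0],[0,3.3,0],-1],[[0,0,0],[0,2,0],-1],[[0,0,0],[0,0,0],-1],[[0,0,0],[0,0,3],-1],[[0,0,0],[0,0,3.5],-1],[[0,0,0],[0,0,2.9],-1]]'; python3 -m crank '[[[0,0,0],[0,0,0],-1],[[0,0,0],[0,0,0],-0.3],[[0,0,0],[0,0,0],0],[[0,0,0],[0,0,0],0.2],[[0,0,0],[0,0,0],0.3],[[0,0,0],[0,0,0],0.35],[[0,0,0],[0,0,0],0.35],[[0,0,0],[0,0,0],0.35]]' 12
```

```text
time_s: 16.05
tcp_pos: [0.463, 0.0112, 0.1762]
eef_rot: [179.9, -0.1, 179.9]
contact_force: [0.0, 0.0, -0.6]
gripper_width: 0.0878
gripper_force: 0.0
time_s: 16.85
tcp_pos: [0.4632, 0.012, 0.1781]
eef_rot: [180.0, 0.0, -179.9]
contact_force: [0.2, 0.1, -0.2]
gripper_width: 0.0368
gripper_force: 0.0
```

```bash
python3 -m crank '[[[0,0,0],[0,0,0],1],[[0,0,0],[0,0,0],1],[[0,0,0],[0,0,0],1],[[0,0,0],[0,0,0],1],[[0,0,0],[0,0,0],1],[[0,0,0],[0,0,0],1]]' 15; python3 -m crank '[[[0,0,-7],[0,0,0],1],[[0,0,-8],[0,0,0],1],[[0,0,-8],[0,0,0],1],[[0,0,-8],[0,0,0],1],[[0,0,-8],[0,0,0],1],[[0,0,-8],[0,0,0],1],[[0,0,-8],[0,0,0],1],[[0,0,-5],[0,0,0],1]]'; python3 -m crank '[[[0,0,-2],[0,0,0.1],1],[[0,0,0],[0,0,0],1],[[0,0,0],[0,0,0],1]]'
```

```text
time_s: 17.45
tcp_pos: [0.4632, 0.0121, 0.1779]
eef_rot: [179.9, 0.0, -179.9]
contact_force: [0.2, 3.3, -0.8]
gripper_width: 0.024
gripper_force: 15.0
time_s: 18.25
tcp_pos: [0.4626, 0.0121, 0.1777]
eef_rot: [179.9, 0.0, -119.6]
contact_force: [-1.6, 3.6, -0.1]
gripper_width: 0.0237
gripper_force: 15.0
time_s: 18.55
tcp_pos: [0.4632, 0.0121, 0.1768]
eef_rot: [180.0, 0.1, -118.0]
contact_force: [-0.0, 2.3, -1.2]
gripper_width: 0.0238
gripper_force: 15.0
```

```bash
python3 -m crank '[[[0,0,0],[0,0,0.2],1],[[0,0,0],[0,0,0.2],1],[[0,0,0],[0,0,0],1],[[0,0,0],[0,0,0],1]]'; python3 - <<'E'
from meas import *
c=cap("top");w=pts(c); p=w[(np.hypot(w[...,0]-.462,w[...,1]-.0125)<.02)&(w[...,2]>.15)&(w[...,2]<.2)]; print(len(p),np.median(p[:,2]) if len(p) else 0, r.get_state()["moment"].round(2))
E
```

```text
time_s: 18.95
tcp_pos: [0.4631, 0.0119, 0.1726]
eef_rot: [180.0, 0.0, -117.9]
contact_force: [1.4, 2.0, -4.5]
gripper_width: 0.0242
gripper_force: 15.0
0 0 [ 1.25 -0.43  0.05]
```

```bash
python3 -m crank '[[[0,0,0],[0,0,0.5],1],[[0,0,0],[0,0,0.5],1],[[0,0,0],[0,0,0.3],1],[[0,0,0],[0,0,0],1],[[0,0,0],[0,0,0],1]]'; python3 -m crank '[[[0,0,0],[0,0,0],0.4],[[0,0,0],[0,0,0],0.3],[[0,0,0],[0,0,0],0],[[0,0,0],[0,0,0],-0.4],[[0,0,0],[0,0,0],-1],[[0,0,0],[0,0,0],-1],[[0,0,0],[0,0,0],-1],[[0,0,0],[0,0,0],-1]]'
```

```text
time_s: 19.5
tcp_pos: [0.4631, 0.0119, 0.1596]
eef_rot: [180.0, 0.0, -117.9]
contact_force: [0.6, 3.0, -4.3]
gripper_width: 0.0238
gripper_force: 15.0
time_s: 20.3
tcp_pos: [0.4632, 0.0119, 0.1599]
eef_rot: [180.0, 0.0, -117.9]
contact_force: [-0.1, 0.4, -0.2]
gripper_width: 0.0733
gripper_force: 0.0
```

```bash
python3 -m crank '[[[0,0,0],[0,0,0],-1],[[0,0,0],[0,0,-2],-1],[[0,0,0],[0,0,-4],-1],[[0,0,0],[0,0,-4],-1],[[0,0,0],[-1,0,-4],-1],[[0,0,0],[4,-1,0],-1],[[0,0,0],[4.8,-1,0],-1],[[0,0,0],[4.8,-1,0],-1]]'; python3 - <<'E'
from meas import *
c=cap("top");d=cap("scene"); 
for q in(c,d):
    w=pts(q); p=w[(np.hypot(w[...,0]-.462,w[...,1]-.0125)<.022)&(w[...,2]>.165)&(w[...,2]<.2)]; print(len(p),np.percentile(p[:,2],[50,95]).round(4) if len(p) else 0,p[:,:2].mean(0).round(4) if len(p) else 0)
a=cv2.resize(c["color"][180:330,190:340,::-1],(390,390)); b=cv2.resize(d["color"][150:290,190:330,::-1],(390,390),interpolation=cv2.INTER_CUBIC)
cv2.imwrite("pics/fin.png",cv2.hconcat([a,b]))
E
```

```text
time_s: 21.1
tcp_pos: [0.4301, -0.1144, 0.3003]
eef_rot: [-180.0, 0.1, -117.8]
contact_force: [1.4, -0.9, -0.7]
gripper_width: 0.0872
gripper_force: 0.0
0 0 0
160 [0.1707 0.1728] [0.4588 0.008 ]
```

View pics/fin.png

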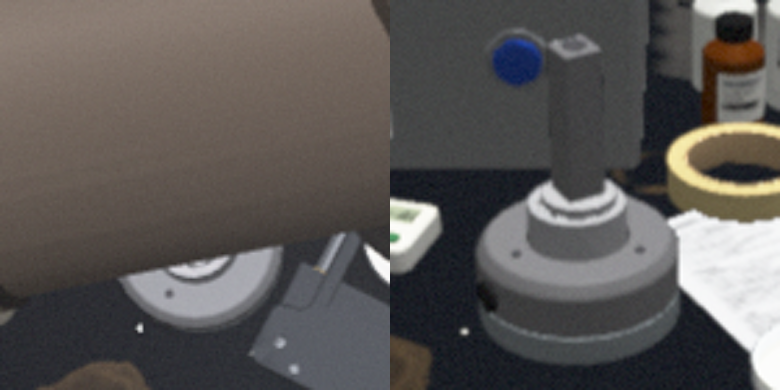

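The right crop shows the collar down on the hub at (575,200) with the head upright (575,45 to 580,190). The head end is at z≈0.173 and nothing is touching it.

```bash
python3 -m crank '[[[0,0,0],[0,0,0],-1],[[0,0,0],[0,0,0],-1],[[0,0,0],[0,0,0],-1]]'; python3 -c "
from plant import r
print(r.close_job())"
```

```text
time_s: 21.5
tcp_pos: [0.431, -0.1127, 0.2998]
eef_rot: [180.0, 0.0, -117.8]
contact_force: [-0.1, -0.1, -1.0]
gripper_width: 0.0879
gripper_force: 0.0
the job is handed in; nothing more can be done
None
```

The spindle was first stood and released on its keys, then taken from above, turned about 62° into the keyways and lowered about 17 mm before I let go; it now stands upright with its collar down on the hub, and the job was handed in at 21.5 s.

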